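Pop the logger's battery hatch

TASK

The data logger's batteries are due for a check: with a fingertip or closed fingers, press the ribbed edge of its battery lid (the wider of the two push-to-open lids on the bench) down once and let go, so that the lid pops up. Take the hand clear, watch for about two seconds that the lid stays open by itself, and leave it so, without pushing it down again. Do not press the narrow fuse lid of the other instrument, and do not lift or shift anything else on the bench.

Things in the scene. Friction and masses are not known exactly. Their poses are not given: they have to be found in the camera images.
- logger: The data logger: low grey instrument case, 140 (x) x 110 (y) x 62 mm tall, about 1.1 kg, with the WIDE lid (65 x 58 mm) on top. Loose, on rubber feet. Origin: centre of its underside; x points from the lid's free edge (robot's side) to its hinge, z up; yaw within 0.55 rad. Shut, the lid is a plate 8 mm thick on the case's top (its top 70 mm above the bench) from x = -57 mm (ribbed free edge) to +8 mm (hinge), centred in y.
- battery_lid (a joint): Wide lid's angle (rad): 0 shut, negative while pressed in, 0.85 fully open. Push-push latch: pressed beyond about -0.07 (4 mm at the ribs; stop at -0.09, 5 mm; 3 to 4 N, more at the stop) it lets go, and as the finger withdraws a spring swings the lid up to 0.85 in about half a second and keeps it there. Pushing the popped lid fully down latches it again.
- battery_lid_pad (a point): Place to press: top face of the wide lid at the middle of its ribbed strip, 14 mm from the free edge, 51 mm from the hinge; moves with the lid. Its z axis is the lid's outward normal. When open, the lid's free edge stands about 50 mm above the case top and 20 mm nearer the hinge.
- feed: The other instrument, of the same case (140 x 110 x 62 mm, 1.1 kg), with the NARROW fuse lid (65 x 26 mm) on top. Loose, on rubber feet. Origin: centre of its underside; x points from the lid's free edge (robot's side) to its hinge, z up; yaw within 0.55 rad. The two instruments and the tray stand in a row, in any order.
- fuse_lid (a joint): Angle of the narrow fuse lid (rad), the same kind of latch: 0 shut. It must stay shut.
- jar: Bystander: clear screw jar with a black cap, 48 mm across, 55 mm tall; origin under its centre.
- tape: Bystander: flat roll of white tape, 90 mm across, 22 mm tall, nearest the robot; origin under its centre.
- meter: Bystander: black handheld multimeter lying flat, 150 x 75 x 36 mm; origin under its centre.
- driver: Bystander: screwdriver lying flat, black handle; origin under its middle.
- tray: Bystander: clear divided parts tray, 160 x 110 x 35 mm, lying in line with the instruments; origin under its centre.
- adapter: Bystander: small black mains adapter, 75 x 50 x 30 mm, beyond the instruments; origin under its centre.
Mind the look-alikes: they are no part of the job. What is shaped like the logger but blue is not meant.

How it is judged:
On the way, in this order (a step that is already met when the one before it is completed fails the run):
1. the wide lid is pressed in past its latch by the fingers (value of joint battery_lid below -0.06 rad and contact force between the fingers and logger above 0.5 N), for 0.02 s.
2. the wide lid has popped up and stays up with the fingers clear of it (value of joint battery_lid above 0.65 rad and contact force between the fingers and anything else below 0.3 N), for 1 s.
At the end, for the whole second after the job is handed in: The wide lid stands open by itself beyond 0.65 rad and at rest, the fuse lid is still shut (-0.03 to 0.05 rad), and both instruments are at rest, they and the bystanders within 20 mm of where they stood (value of joint battery_lid above 0.65 rad and velocity of joint battery_lid below 0.1 rad/s and value of joint fuse_lid between -0.03 and 0.05 rad and distance of each of logger, feed, jar, tape, meter, driver, tray, adapter from where it was at the start of the episode below 0.02 m and linear speed of each of logger, feed below 0.02 m/s); the robot touches nothing.
It fails at once if the popped battery lid is pushed down again (value of joint battery_lid between 0.1 and 0.5 rad and velocity of joint battery_lid below -0.15 rad/s).
It fails at once if the fuse lid is pressed or opened (value of joint fuse_lid below -0.03 rad or value of joint fuse_lid above 0.05 rad).
It fails at once if an instrument is lifted or shifted by 20 mm or more (distance of any of logger, feed from where it was at the start of the episode above 0.02 m).
It fails at once if a bystander is lifted or shifted by 20 mm or more (distance of any of jar, tape, meter, driver, tray, adapter from where it was at the start of the episode above 0.02 m).
It also fails if it takes over 32 s, if anything falls off the work surface, if the arm or the gripper's body presses on something with over 40 N, if the wrist force passes 120 N, or if a joint passes its speed limit or range.

ROBOT

A 7-joint arm with a two-finger parallel gripper is mounted at the origin on the work surface. World frame = base frame: x ahead of the robot, y to its left, z up, the work surface at z = 0. Lengths are in m, angles in rad, forces in N, time in s.
With the tool pointing down it reaches from about 0.35 to 0.9 m from the base axis. Payload 19.9 kg.
Tool frame: the origin (TCP) lies between the finger pads; the fingertips stand 19 mm ahead of it and the grasp point (between the pads) is the TCP; z points along the fingers, y is the direction in which the jaws open and shut (so a half turn about z gives the same grasp; the last joint's range is limited). The gripper opens to 94 mm and grips with 3 to 60 N. Pads are 16 mm wide; open, the fingers measure 119 mm over their backs; the gripper's body (75 mm by 177 mm) begins 78 mm behind the grasp point.
Start: joints at [1.272, 0.417, -0.01, 1.614, 0.005, 1.111, -0.053], TCP at [0.159, -0.604, 0.224] pointing down, gripper open.
Joint ranges: [-2.81, 2.81], [-0.39, 2.02], [-1.27, 1.25], [0.06, 2.57], [-1.19, 4.33], [0.19, 2], [-2.82, 2.82]. Speed limits (rad/s): [1.89, 1.89, 2.39, 2.39, 3.01, 3.01, 3.01].

INTERFACE

Orientations are given as a 3x3 rotation matrix whose columns are the frame's x, y, z axes.
In Python, from rig import robot gives the robot as it stands. Calls block until the motion is done:
- robot.move_ptp(position, orientation): joint-space move of the TCP to a pose.
- robot.move_linear(position, velocity=0.15, frame=None, threshold=None): straight line of the TCP; frame=None keeps the orientation; velocity is the mean speed in m/s. With threshold (N) it stops when the force on the tool has changed by that much, and returns True; else False.
- robot.goto_joints(angles): joint-space move.
- robot.gripper_to(opening): finger opening in m; the grip force is fixed at half the most; returns when the fingers have stopped.
- robot.pause(seconds).
- robot.ik(position, orientation): joint angles nearest the present ones, or None.
- robot.get_state(): the state.
- robot.grab_frame(name): name is "side" or "top"; returns the picture (480x640x3 uint8, red, green, blue); there is no depth.
- robot.camera_info(name): a dict with "fx", "fy", "cx", "cy" (pixels), "rvec" (rotation vector, rad) and "tvec" (3), from world to camera coordinates, as OpenCV has them. Camera axes: x right, y down, z forward; pixel columns grow to the right and rows downward; lengths in m; the calibration is good to about 2 mm. A picture is of the moment at which its call begins. camera_info takes no time and is no camera call.
A pose or a line that the arm cannot do raises robot.PlanningError and nothing moves.
- robot.sign_off(): hands the job in, once; it reports no verdict.
The state is a dict: "time": time; "qpos": joint angles; "joint_vel": joint speeds; "effort": joint torques, N m; "ee_pos": TCP position; "tool_rot": TCP orientation; "force": force on the tool from outside, world axes, zero at the start; "moment": the same for the moment, N m; "opening": finger opening in m.
Only numpy, scipy, OpenCV 4.12 (cv2) and the standard library are available. Lean on these libraries where they do the work, as an engineer would, in place of code of your own. Each camera call takes 0.05 s, during which the arm holds its last target.

## Working session

There is one attempt and no reset: what is moved stays moved. The work goes in short steps, each a Python script; the robot and the scene stay as the last script left them, time stands still between calls to the robot, and variables do not carry over. Pictures are saved under pics/ and viewed, and the job is handed in when it is done.

```bash
mkdir -p pics; ls; python3 - <<'E'
from rig import robot
import cv2
for n in("top","side"):
    f=robot.grab_frame(n); cv2.imwrite(f"pics/{n}0.png",f[:,:,::-1]); print(n,robot.camera_info(n))
s=robot.get_state();print(s["time"],s["ee_pos"],s["tool_rot"],s["opening"],s["force"])
E
```

```text
pics
top {'fx': 537.3529253111401, 'fy': 537.3529253111401, 'cx': 322.1604804293074, 'cy': 232.72113159208396, 'rvec': array([ 2.22384686, -2.17585774,  0.06924766]), 'tvec': array([0.01201527, 0.52391321, 1.29013741])}
side {'fx': 489.2484435610303, 'fy': 489.2484435610303, 'cx': 321.3149067430706, 'cy': 236.33495545499298, 'rvec': array([ 0.37112589, -2.82441798,  1.04712364]), 'tvec': array([0.50789822, 0.1032811 , 1.13508099])}
0.1 [ 0.15865267 -0.6042071   0.22389805] [[ 9.67213495e-01  2.53964434e-01 -3.49508523e-04]
 [ 2.53964665e-01 -9.67212919e-01  1.05739208e-03]
 [-6.95091782e-05 -1.11148670e-03 -9.99999380e-01]] 0.0940653804088351 [-0.7409404   0.25963968 -0.57068512]
```

View pics/top0.png

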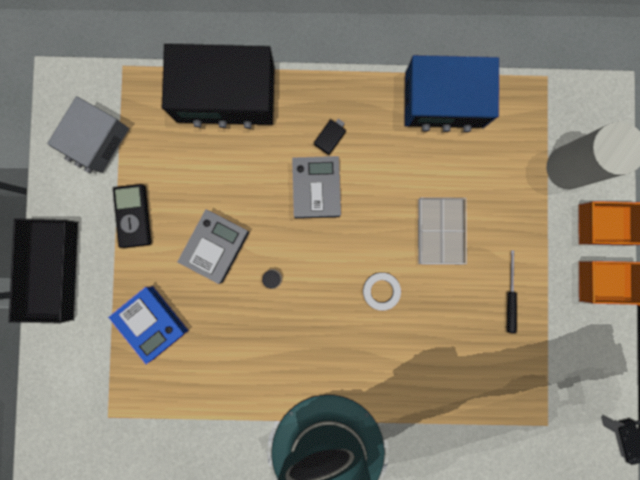

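View pics/side0.png

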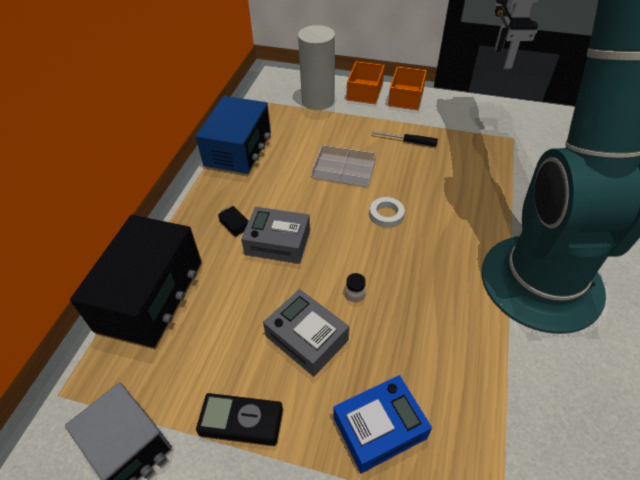

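The top view shows three similar cases: a grey one with a wide label or lid at (213,245), a grey one with a narrow one at (317,187), and a blue one with a wide one at (148,323). The grey case at (213,245) fits the logger, so I'll confirm it in an enlarged crop.

```bash
python3 - <<'E'
import cv2,numpy as np
a=cv2.imread("pics/top0.png");b=cv2.imread("pics/side0.png")
A=cv2.resize(a[150:290,165:350],None,fx=4,fy=4,interpolation=cv2.INTER_CUBIC)
B=cv2.resize(b[280:380,250:360],None,fx=6,fy=6,interpolation=cv2.INTER_CUBIC)
cv2.imwrite("pics/cropt.png",A);cv2.imwrite("pics/crops.png",B)
E
```

```text
(no output)
```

View pics/cropt.png

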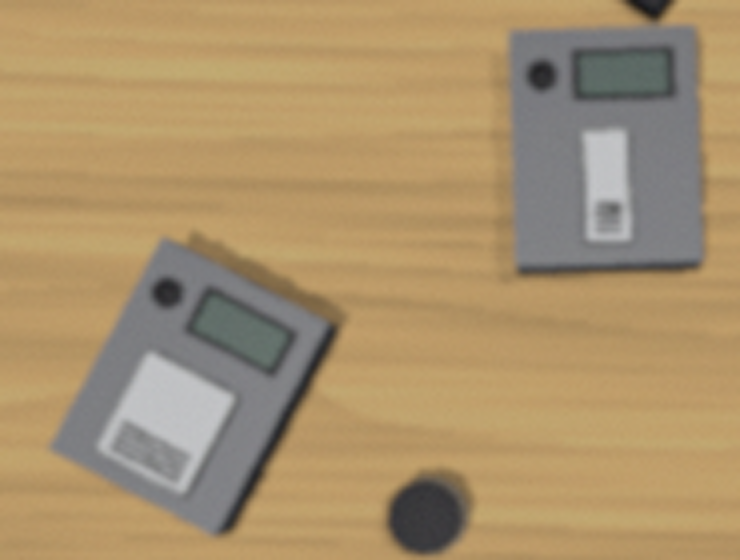

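View pics/crops.png

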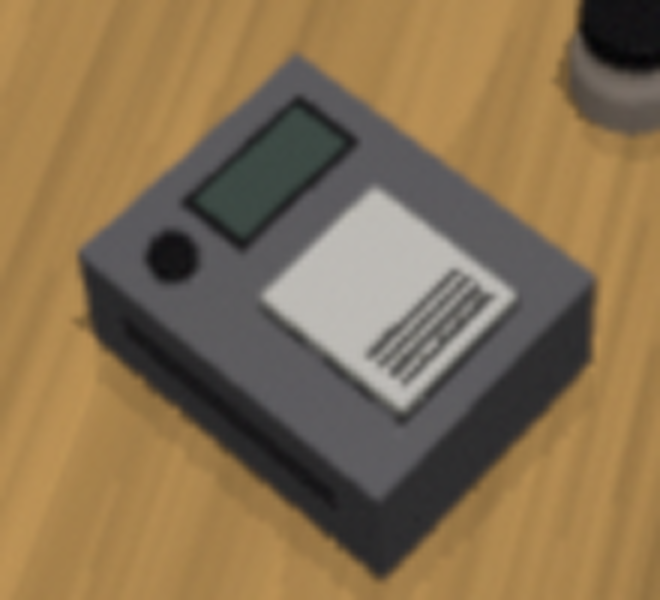

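The crop shows the grey case with a wide white lid, with ribs at top-view pixel ~(201,262) on the robot's side. That is the logger. The other grey case at (317,187) has the narrow fuse lid, and the blue one isn't meant. Next I'll measure the lid in both views.

```bash
cat > h.py <<'E'
import cv2,numpy as np
def ray(ci,uv,z):
    R,_=cv2.Rodrigues(ci["rvec"]);C=-R.T@ci["tvec"]
    d=R.T@np.array([(uv[0]-ci["cx"])/ci["fx"],(uv[1]-ci["cy"])/ci["fy"],1.])
    return C+d*(z-C[2])/d[2]
def lid(img,box):
    x0,y0,x1,y1=box
    c=cv2.resize(img[y0:y1,x0:x1],None,fx=4,fy=4,interpolation=cv2.INTER_CUBIC)
    m=(c.min(2)>140).astype(np.uint8)
    m=cv2.morphologyEx(m,cv2.MORPH_CLOSE,np.ones((21,21)))
    k=max(cv2.findContours(m,0,1)[0],key=cv2.contourArea)
    h=cv2.convexHull(k)
    q=cv2.approxPolyN(h,4)[0].astype(float) if hasattr(cv2,"approxPolyN") else cv2.boxPoints(cv2.minAreaRect(h))
    return (q+.5)/4-.5+[x0,y0]
E
python3 - <<'E'
from rig import robot
from h import *
for n,b in(("top",(165,200,255,290)),("side",(250,280,360,380))):
    q=lid(cv2.imread(f"pics/{n}0.png"),b);ci=robot.camera_info(n)
    P=np.array([ray(ci,u,.070) for u in q]);print(n,q.round(1).tolist());print(P.round(4).tolist(),"c",P.mean(0).round(4),"sides",np.linalg.norm(P-np.roll(P,-1,0),axis=1).round(4))
    for i in range(4):
        d=P[(i+1)%4]-P[i]; print(np.degrees(np.arctan2(d[1],d[0])).round(1),end=" ")
    print()
E
```

```text
top [[224.1, 248.4], [209.9, 274.6], [187.4, 261.9], [201.1, 236.6]]
[[0.4793, 0.2499, 0.07], [0.4181, 0.2809, 0.07], [0.4463, 0.3336, 0.07], [0.5053, 0.3039, 0.07]] c [0.4623 0.2921 0.07  ] sides [0.0686 0.0598 0.0661 0.0599]
153.2 61.8 -26.7 -115.7 
side [[335.6, 328.4], [316.4, 347.9], [292.9, 329.1], [311.6, 310.4]]
[[0.4186, 0.2822, 0.07], [0.4443, 0.3337, 0.07], [0.5011, 0.3057, 0.07], [0.4769, 0.2539, 0.07]] c [0.4602 0.2939 0.07  ] sides [0.0575 0.0633 0.0573 0.0648]
63.5 -26.2 -115.1 154.1
```

The measured lid is about 66 x 59 mm against 65 x 58 mm given. The two views agree within about 2 mm, yaw is about -26.5°, and the pad is at about (0.4445, 0.301, 0.070). Now I'll close the fingers and hover above it.

```bash
python3 - <<'E'
from rig import robot
import numpy as np,cv2
a=np.radians(-26.5);x=np.array([np.cos(a),np.sin(a),0]);z=np.array([0,0,-1.])
R=np.column_stack([x,np.cross(z,x),z]); pad=np.array([.4445,.3012,.070])
for s in(1,-1):
    Rs=R@np.diag([s,s,1]); print(s,robot.ik(pad+[0,0,.20],Rs),robot.ik(pad+[0,0,.014],Rs))
robot.gripper_to(0.0)
robot.move_ptp(pad+[0,0,.20],R)
robot.move_linear(pad+[0,0,.019+.025],velocity=.15)
robot.pause(.3)
s=robot.get_state();print(s["time"],s["ee_pos"],s["opening"],s["force"])
for n in("top","side"):
    f=robot.grab_frame(n)[:,:,::-1]; c=f[190:310,150:290] if n=="top" else f[240:400,220:390]
    cv2.imwrite(f"pics/{n}1.png",cv2.resize(c,None,fx=3.5,fy=3.5,interpolation=2))
E
```

```text
1 [-1.10303271  0.23757874  0.53216625  1.79408274 -0.13149969  1.14506762
 -2.56197712] [-1.07867011  0.49679912  0.5336219   1.96107826 -0.35355452  0.775672
 -2.37531668]
-1 [ 0.20593055  0.39436941 -1.08195327  1.75383712  0.36985528  1.21805831
  0.13295455] [-0.06266769  0.55860741 -0.74698741  1.9271961   0.50009027  0.8495579
  0.03367498]
6.325 [0.44459934 0.30134573 0.11433786] 0.000232731462929633 [ 0.25756104  0.26625139 -0.27445353]
```

View pics/side1.png

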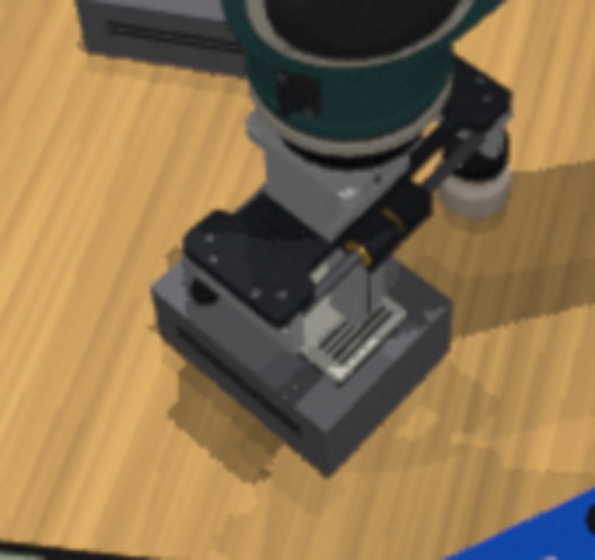

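View pics/top1.png

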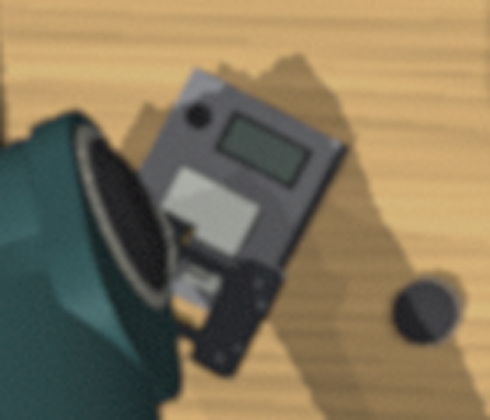

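The closed fingers are above the ribs (side crop ~(355,320)), the logger hasn't moved, and the gripper body is well above the jar. Now I'll press and withdraw.

```bash
python3 - <<'E'
from rig import robot
import numpy as np
pad=np.array([.4445,.3012,.070])
f0=robot.get_state()["force"]
r=robot.move_linear(pad+[0,0,.019-.008],velocity=.02,threshold=9)
s=robot.get_state();print(r,s["time"],s["ee_pos"],"tip z",s["ee_pos"][2]-.019,s["force"]-f0)
E
```

```text
True 7.7583 [0.44425819 0.30145    0.08444117] tip z 0.06544116922038645 [-2.51260153 -0.47796017 14.06451283]
```

The tip is 4.6 mm below the shut surface with 14 N, which means it is at the stop. Withdrawing upward.

```bash
python3 - <<'E'
from rig import robot
import numpy as np,cv2
pad=np.array([.4445,.3012,.070])
robot.move_linear(pad+[0,0,.20],velocity=.25)
robot.pause(.3)
s=robot.get_state();print(s["time"],s["force"])
# clear the view: away from logger, above everything
try: robot.move_linear([.40,.05,.30],velocity=.25)
except robot.PlanningError as e: print(e)
robot.pause(2.0)
s=robot.get_state();print(s["time"],s["ee_pos"],s["force"])
for n in("top","side"):
    f=robot.grab_frame(n)[:,:,::-1]; cv2.imwrite(f"pics/{n}2.png",f)
f=cv2.imread("pics/side2.png")[270:390,240:370];cv2.imwrite("pics/side2c.png",cv2.resize(f,None,fx=4.5,fy=4.5,interpolation=2))
E
```

```text
8.95 [ 0.77210876  0.23191685 -0.08672377]
12.125 [0.40000278 0.05001631 0.29999274] [-0.31648762  0.57508385  0.81107501]
```

View pics/side2c.png

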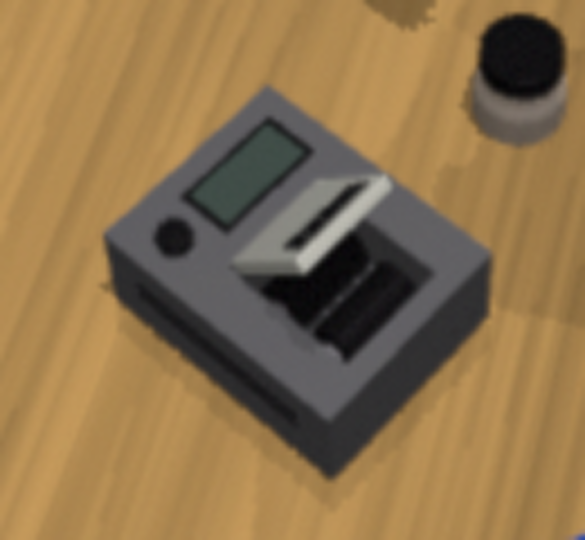

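View pics/top2.png

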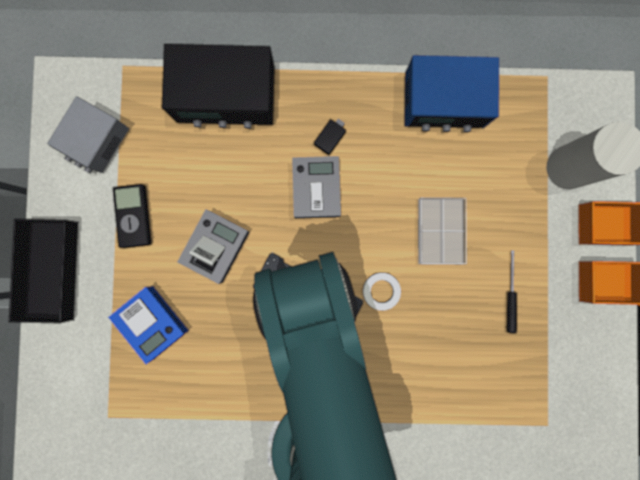

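The picture shows the lid standing open with the battery bay visible (side px ~(315,320)). The narrow lid is shut, and nothing appears to have moved. One more check of the angle and stillness, then I'll sign off.

```bash
python3 - <<'E'
from rig import robot
from h import *
ci=robot.camera_info("side")
hinge=np.array([.461,.293])+.0325*np.array([.895,-.446])
for uv in((326.5,309.5),(307.0,329.5)):
    for z in(.11,.116,.12): print(uv,z,ray(ci,uv,z).round(3))
print("hinge mid",hinge,"expected free-edge mid x,y",hinge-.045*np.array([.895,-.446]))
robot.pause(.5)
f=robot.grab_frame("side")[:,:,::-1].astype(int); g=cv2.imread("pics/side2.png").astype(int)
print("change",abs(f-g)[270:390,240:340].mean(), "max",abs(f-g)[270:390,240:340].max())
t=robot.grab_frame("top")[:,:,::-1].astype(int);t0=cv2.imread("pics/top0.png").astype(int)
print("fuse instr. change since start",abs(t-t0)[150:222,288:345].mean())
s=robot.get_state();print(s["time"],s["force"])
E
```

```text
(326.5, 309.5) 0.11 [0.441 0.268 0.11 ]
(326.5, 309.5) 0.116 [0.44  0.272 0.116]
(326.5, 309.5) 0.12 [0.439 0.274 0.12 ]
(307.0, 329.5) 0.11 [0.466 0.321 0.11 ]
(307.0, 329.5) 0.116 [0.464 0.324 0.116]
(307.0, 329.5) 0.12 [0.464 0.327 0.12 ]
hinge mid [0.4900875 0.278505 ] expected free-edge mid x,y [0.4498125 0.298575 ]
change 0.6498055555555555 max 7
fuse instr. change since start 10.242933723196881
12.825 [ 0.04263845  0.40695321 -0.63177403]
```

The free-edge midpoint is (0.452, 0.298) against (0.450, 0.299) expected at full opening, and the lid is still. The fuse-instrument region differs from the start by a mean of 10, so I'll check whether that's only the arm's shadow.

```bash
python3 - <<'E'
import cv2,numpy as np
a=cv2.imread("pics/top0.png")[140:235,270:365];b=cv2.imread("pics/top2.png")[140:235,270:365]
c=cv2.imread("pics/side0.png")[195:270,230:325];d=cv2.imread("pics/side2.png")[195:270,230:325]
d=cv2.copyMakeBorder(np.hstack([c,d]),0,0,0,0,0)
cv2.imwrite("pics/cmp.png",cv2.resize(np.vstack([np.hstack([a,b]),d]),None,fx=3.4,fy=3.4,interpolation=2))
f=lambda i:cv2.cvtColor(i,6).astype(np.float32)
print(cv2.phaseCorrelate(f(a[10:75]),f(b[10:75])))
E
```

```text
((0.007923564263258243, -0.06846699486692387), 1.002671240242543)
```

View pics/cmp.png

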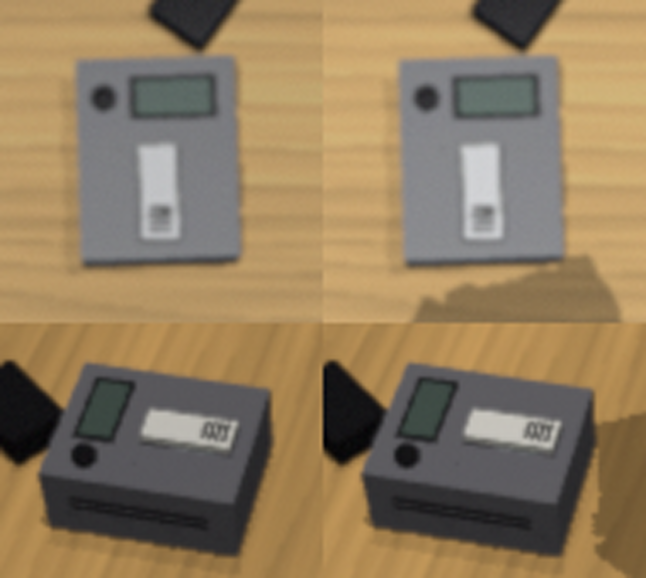

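The before and after crops show the fuse instrument unmoved (0.07 px) with its lid shut. The difference is only brightness and shadow.

```bash
python3 -c "
from rig import robot
robot.sign_off()"
```

```text
the job is handed in; nothing more can be done
```

I pressed the logger's wide lid once at its ribs with closed fingers, and it popped open. It was still open when I handed the job in at about 13 s on the robot's clock.

- **Press:** the fingertip went 4.6 mm down, to the stop, with about 14 N. I then withdrew straight up and moved the hand aside, clear of everything.
- **Lid open:** I waited about 2 s with the hand clear, then took pictures. The free edge was within about 2 mm of where it should be fully open. A second picture about 0.5 s later showed no movement.
- **Rest of the bench:** the fuse instrument had not moved (0.07 px) and its narrow lid was shut. Nothing else visible had shifted in the top picture. The jar was partly hidden by the arm there, but looked upright in the side view.
- **One check that disagreed:** a plain image comparison of the fuse instrument showed a difference from the start. A side-by-side crop showed this was only brightness and the arm's shadow.

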